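Index a tape feeder and hold its tension arm open for threading

TASK

The component-tape feeder on its set-up stand is about to be threaded. Press its red feed lever fully down to its stop and let it spring back up, so that the sprocket is indexed; then swing the blue spring-loaded tension arm behind it forward, towards the lever, as far as it will go, and finish while still holding it there with the fingers: do not let go, I will thread the tape meanwhile. Leave the tape reel, the tweezers and the circuit board where they lie.

Things in the scene. Friction and masses are not known exactly. Their poses are not given: they have to be found in the camera images.
- feeder: Tape feeder: slim aluminium frame, 320 mm long, 25 wide, top rail 102 mm high, upright on a grey base plate (220 x 110 x 11 mm), all fixed. Origin under the middle of the plate, on the desk. x along the frame from nose (-160; brass pins to -173) to rear (black handle to +205, at most 97 high), z up. Forward = towards the nose, -x. From the robot the nose is at the left.
- feed_lever (a joint): Feed lever: steel, on top of the frame, hinged at feeder x = +20 mm, 112 mm above the desk; red ribbed pad (32 x 26 mm) 85 mm ahead of the hinge. Angle in rad: 0 at rest (raised), grows as it is pressed down, 0.30 at its stop; a spring lifts it back. At the pad about 2 N at first, 8 N at the stop. Top of the pad: 142 mm above the desk at rest, 117 mm at the stop.
- lever_pad (a point): Middle of the top face of the red pad of the feed lever; moves with the lever.
- tension_arm (a joint): Tension arm's angle in rad about a level hinge across the frame (feeder y): 0 at rest, leaning back 0.87 rad from upright towards the rear handle; grows as it swings up and forward; 1.309 at its front stop, leaning 0.44 rad forward of upright. A spring pulls it back: at the tip about 2 N at first, 5.5 N at the stop; let go, it returns to 0.
- tension_tip (a point): Centre of the tension arm's tip roller. The arm is a cage of two blue side plates (18 mm wide, 3 thick, 36 mm over their outsides across the frame; 38 over screws) with a white roller 50 mm from the hinge (17 mm diameter) and one at the tip (24 mm diameter), 88 mm from the hinge. z runs along the arm to its end 12 mm on, y is the hinge line. At rest 191 mm above the desk.
- tension_pivot (a point): Point on the hinge axis of the tension arm, mid-width, 134 mm above the desk, at feeder x = +80 mm; fixed to the feeder, axes as the feeder's.
- tape_reel: Component reel lying flat, white flanges, 178 mm diameter, 13 mm thick; origin under its centre. Bystander.
- tweezers: Metal tweezers lying on the desk behind the feeder, 128 mm long, 10 mm high; origin under the middle. Bystander.
- circuit_board: Green circuit board with parts, 55 x 82 x 17 mm, lying on the desk behind the feeder's nose; origin under the middle. Bystander.

How it is judged:
On the way, in this order (a step that is already met when the one before it is completed fails the run):
1. the feed lever is pressed down to its stop (value of joint feed_lever above 0.27 rad), for 0.2 s.
2. the feed lever has sprung back up (value of joint feed_lever below 0.04 rad), for 0.2 s.
At the end, for the whole second after the job is handed in: The tension arm stands within 0.07 rad (4 degrees) of its front stop (1.309 rad) and the fingers bear on it with more than 2 N throughout the last second; the feed lever is up (within 0.04 rad of rest) (value of joint tension_arm above 1.24 rad and contact force between the fingers and tension_arm above 2 N and value of joint feed_lever below 0.04 rad); the arm keeps its last pose, push and grip.
It fails at once if the tape reel is shoved (more than 15 mm) (distance of tape_reel from where it was at the start of the episode above 0.015 m).
It fails at once if the tweezers are shoved (more than 15 mm) (distance of tweezers from where it was at the start of the episode above 0.015 m).
It fails at once if the circuit board is shoved (more than 15 mm) (distance of circuit_board from where it was at the start of the episode above 0.015 m).
It also fails if it takes over 48 s, if anything falls off the work surface, if the arm or the gripper's body presses on something with over 40 N, if the wrist force passes 120 N, or if a joint passes its speed limit or range.

ROBOT

A 7-joint arm with a two-finger parallel gripper is mounted at the origin on a cart in front of the work surface, level with it; the furniture and walls round the work are solid. World frame = base frame: x ahead of the robot, y to its left, z up, the work surface at z = 0. Lengths are in m, angles in rad, forces in N, time in s.
With the tool pointing down it reaches from about 0.425 to 0.95 m from the base axis. Payload 4.7 kg.
Tool frame: the origin (TCP) lies between the finger pads; the fingertips stand 25 mm ahead of it and the grasp point (between the pads) lies 6 mm ahead of it; z points along the fingers, y is the line along which they close (so a half turn about z gives the same grasp; the last joint's range is limited). The gripper opens to 85 mm and grips with 20 to 120 N. Pads are 22 mm wide; open, the fingers measure 114 mm over their backs; the gripper's body (76 mm by 85 mm) begins 54 mm behind the grasp point. The pads swing forward as they close: fully open they stand 13 mm farther back than shut.
Start: joints at [-1.154, 0.469, -0.049, 1.532, 0.024, 1.141, -0.082], TCP at [0.291, 0.609, 0.256] pointing down, gripper open.
Joint ranges: [-2.59, 2.59], [-0.33, 1.99], [-1.39, 1.29], [0.1, 2.45], [-1.04, 4.18], [0.21, 1.99], [-2.66, 2.66]. Speed limits (rad/s): [2.57, 2.57, 3.14, 3.14, 3.14, 3.14, 3.14].

INTERFACE

Orientations are given as a 3x3 rotation matrix whose columns are the frame's x, y, z axes.
In Python, from rig import * gives the robot as it stands. Calls block until the motion is done:
- movep(position, orientation): joint-space move of the TCP to a pose.
- move_l(position, attitude=None, feed=0.15, until_force=None): straight line of the TCP; attitude=None keeps the orientation; feed is the mean speed in m/s. With until_force (N) it stops when the force on the tool has changed by that much, and returns True; else False.
- move_joints(angles): joint-space move.
- command_gripper(opening, newtons=None): finger opening in m; newtons is the grip in N (None keeps the last); returns when the fingers have stopped.
- sleep(seconds).
- inverse_kinematics(position, orientation): joint angles nearest the present ones, or None.
- sense(): the state.
- camera(name): name is "side" or "top"; returns (picture, depth): 480x640x3 uint8, red, green, blue; 480x640 float32, m along the optical axis (not along the pixel's ray), 0 where there is no reading.
- camera_params(name): a dict with "K" (3x3 intrinsics, pixels), "position" and "rotation" of the camera in the world. Camera axes: x right, y down, z forward; pixel columns grow to the right and rows downward; lengths in m; the calibration is good to about 2 mm. A picture is of the moment at which its call begins. camera_params takes no time and is no camera call.
A pose or a line that the arm cannot do raises Unreachable and nothing moves.
- finish_job(): hands the job in; it is judged then, once.
The state is a dict: "time_s": time; "joint_pos": joint angles; "qd": joint speeds; "joint_efforts": joint torques, N m; "position": TCP position; "tcp_rot": TCP orientation; "wrist_force": force on the tool from outside, world axes, zero at the start; "ft_torque": the same for the moment, N m; "finger_gap": finger opening in m; "gripper_force": force on a finger pad.
Only numpy, scipy, OpenCV 4.12 (cv2) and the standard library are available. Lean on these libraries where they do the work, as an engineer would, in place of code of your own. Each camera call takes 0.05 s, during which the arm holds its last target. There are 200 camera calls.

## Working session

There is one attempt and no reset: what is moved stays moved. The work goes in short steps, each a Python script; the robot and the scene stay as the last script left them, time stands still between calls to the robot, and variables do not carry over. Pictures are saved under pics/ and viewed, at most 10 in all, crops included, and the job is handed in when it is done.

```bash
mkdir -p pics; python3 - <<'E'
from rig import *
import cv2,numpy as np
for n in("side","top"):
    p,d=camera(n); cv2.imwrite(f"pics/{n}0.png",p[:,:,::-1]); np.savez(f"{n}0.npz",p=p,d=d)
    c=camera_params(n); print(n,c["K"],c["position"],c["rotation"],(d>0).mean())
s=sense();print(s["time_s"],s["position"],s["tcp_rot"],s["finger_gap"])
E
```

```text
side [[499.53238488   0.         310.13181572]
 [  0.         499.53238488 233.20322144]
 [  0.           0.           1.        ]] [0.5555796  0.60583664 0.56851452] [[-0.99983209  0.01800788  0.00339354]
 [ 0.00469597  0.43079208 -0.90243899]
 [-0.01771292 -0.90227152 -0.43080431]] 0.9959765625
top [[518.91563596   0.         316.72770897]
 [  0.         518.91563596 233.68682547]
 [  0.           0.           1.        ]] [ 0.33803233 -0.25268655  1.35860925] [[ 0.00375007 -0.98376752  0.17940847]
 [-0.99992809 -0.00164529  0.01187909]
 [-0.01139108 -0.17944012 -0.98370295]] 0.996083984375
0.1 [0.2908235  0.60861453 0.255377  ] [[-9.02296796e-01  4.31114874e-01 -6.75698130e-04]
 [ 4.31115397e-01  9.02295409e-01 -1.58378669e-03]
 [-7.31146785e-05 -1.72034953e-03 -9.99998518e-01]] 0.08560090489141874
```

View pics/side0.png

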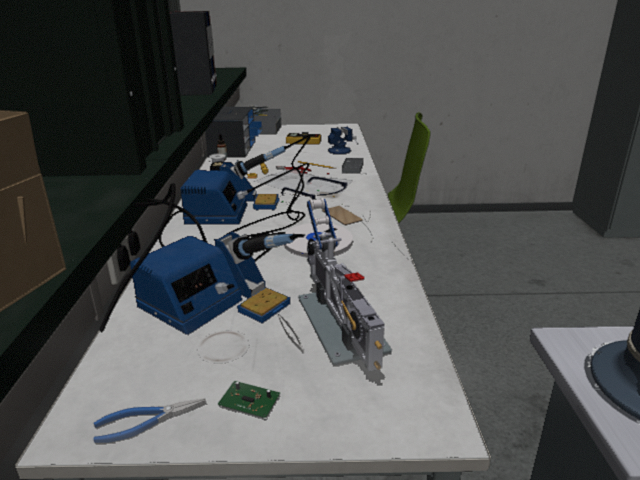

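View pics/top0.png

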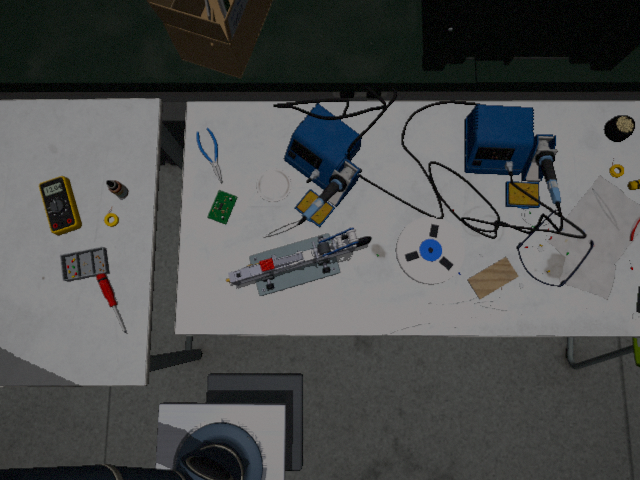

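The top view shows the nose at about (230,280), the red pad at (266,265), the blue arm near (340,240) and the handle at (365,240). The side view shows the pad at (353,277) and the tension arm at (320,215). Next I'll measure these.

```bash
cat > h.py <<'E'
import numpy as np,cv2
from rig import *
def ray(n,u,v):
    c=camera_params(n); r=np.array(c["rotation"])@np.linalg.inv(c["K"])@[u,v,1.]
    return np.array(c["position"]),r
def tri(a,b):
    (o1,d1),(o2,d2)=ray("top",*a),ray("side",*b)
    s=np.linalg.lstsq(np.c_[d1,-d2],o2-o1,rcond=None)[0]
    p,q=o1+s[0]*d1,o2+s[1]*d2
    return (p+q)/2,np.linalg.norm(p-q)
def cloud(n,d):
    c=camera_params(n);v,u=np.mgrid[:480,:640]
    r=np.stack([u,v,np.ones_like(u)],-1)@np.linalg.inv(c["K"]).T*d[...,None]
    return r@np.array(c["rotation"]).T+c["position"]
E
python3 - <<'E'
from h import *
C={};ctr={}
for n,box in(("top",(215,300,200,390)),("side",(180,400,270,420))):
    z=np.load(n+"0.npz");p,d=z["p"],z["d"];X=cloud(n,d)
    hsv=cv2.cvtColor(p,cv2.COLOR_RGB2HSV);H,S,V=hsv[...,0],hsv[...,1],hsv[...,2]
    w=np.zeros(H.shape,bool);w[box[0]:box[1],box[2]:box[3]]=1
    red=w&((H<6)|(H>174))&(S>150)&(V>90)&(X[...,2]>.08)
    blue=w&(H>98)&(H<125)&(S>110)&(X[...,2]>.1)
    ctr[n]=np.argwhere(red).mean(0)[::-1]
    print(n,"red",red.sum(),ctr[n],np.median(X[red],0),X[red].min(0),X[red].max(0))
    print(n,"blue",blue.sum(),np.argwhere(blue).mean(0)[::-1],np.median(X[blue],0),X[blue].min(0),X[blue].max(0))
    if n=="top":
        for nm,lo,hi in(("rail",.09,.11),("plate",.006,.016)):
            m=w&(X[...,2]>lo)&(X[...,2]<hi)
            r=cv2.minAreaRect(X[m][:,:2].astype(np.float32)*1000);print(nm,m.sum(),r)
    if n=="side":
        m=w&(X[...,2]>.05)&(X[...,1]<.4);r=cv2.minAreaRect(X[m][:,:2].astype(np.float32)*1000);print(r,X[m].min(0),X[m].max(0))
    y0,x0=(215,215) if n=="top" else (185,270)
    cr=p[y0:y0+(85 if n=="top" else 200),x0:x0+(170 if n=="top" else 130)]
    cv2.imwrite(f"pics/{n}c.png",cv2.resize(cr[:,:,::-1],None,fx=4 if n=="top" else 3,fy=4 if n=="top" else 3,interpolation=2))
print("tri pad",tri(ctr["top"],ctr["side"]))
E
```

```text
top red 133 [266.48120301 264.30827068] [ 0.48654421 -0.12020196  0.14142838] [ 0.47236051 -0.13499448  0.13385724] [ 0.50180028 -0.1019824   0.14868353]
top blue 146 [334.46575342 240.09589041] [ 0.53718841 -0.2810363   0.16962713] [ 0.50826677 -0.33044403  0.10302784] [ 0.59901718 -0.20607985  0.20239204]
rail 752 ((514.2556762695312, -193.59234619140625), (38.82566452026367, 355.6004638671875), 16.788339614868164)
plate 2035 ((523.7451782226562, -176.59747314453125), (223.12669372558594, 486.698486328125), 0.07940656691789627)
side red 99 [353.95959596 276.46464646] [ 0.48713665 -0.1136384   0.14250133] [ 0.47206985 -0.1346044   0.13714512] [ 0.50065409 -0.10177875  0.14648633]
side blue 210 [320.02857143 223.92857143] [ 0.54379047 -0.2820501   0.16493266] [ 0.50935234 -0.31910961  0.1306012 ] [0.60683963 0.60583664 0.56851452]
((584.7388305664062, -386.4635009765625), (151.94082641601562, 783.5337524414062), 9.870063781738281) [ 0.44581603 -0.77916307  0.05008206] [ 0.67408674 -0.01129973  0.203343  ]
tri pad (array([ 0.48629951, -0.11945067,  0.14035911]), np.float64(0.0002877314870909794))
```

View pics/topc.png

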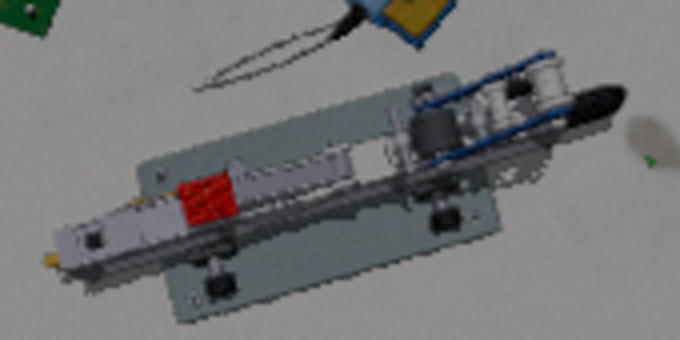

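View pics/sidec.png

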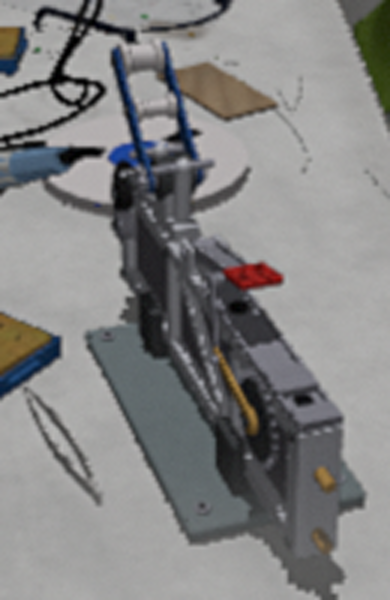

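The crops put the tip roller at top-view pixel (352,235.5) and side-view pixel (317.7,203.3). I'll triangulate it, check it against the given sizes, and look for tall obstacles nearby.

```bash
python3 - <<'E'
from h import *
pad,_=tri((266.48,264.31),(353.96,276.46)); tip,e=tri((352,235.5),(317.7,203.3))
v=tip[:2]-pad[:2];L=np.linalg.norm(v);print("pad",pad,"tip",tip,e,"L",L,"yaw",np.degrees(np.arctan2(v[0],-v[1])))
a=np.radians(16.8)
for n in("top","side"):
    z=np.load(n+"0.npz");X=cloud(n,z["d"]);print(n,X[235,352] if n=="top" else X[203,318])
    g=np.c_[X.reshape(-1,3)]
    # plate colour rectangle
    if n=="top":
        p=z["p"].astype(int);w=np.zeros((480,640),bool);w[228:300,245:345]=1
        m=w&(X[...,2]>.004)&(X[...,2]<.018)&(p[...,0]<p[...,1]-4)
        r=cv2.minAreaRect(X[m][:,:2].astype(np.float32)*1000);print("plate",m.sum(),r)
        bl=w&(X[...,2]>.10)&(X[...,2]<.107);q=X[bl][:,:2];vx,vy,x0,y0=cv2.fitLine(q.astype(np.float32),cv2.DIST_HUBER,0,.01,.01).ravel();print("rail dir",np.degrees(np.arctan2(vx,-vy))%180,x0,y0,bl.sum())
    k=(np.abs(g[:,0]-tip[0])<.16)&(np.abs(g[:,1]-tip[1])<.16)&(g[:,2]>.12)&(g[:,0]>tip[0]+.05)
    if k.any():print("obst",k.sum(),g[k].min(0),g[k].max(0))
yf=np.array([np.cos(a),np.sin(a),0])
for s in(1,-1):
    y=s*yf;zz=np.array([0,0,-1.]);R=np.c_[np.cross(y,zz),y,zz]
    for P in([*pad[:2],.23],[*tip[:2],.25]):print(s,np.round(inverse_kinematics(P,R),2))
E
```

```text
pad [ 0.48629669 -0.11944929  0.14036846] tip [ 0.54461995 -0.3188647   0.19325834] 0.0037207669544472737 L 0.20776936094486934 yaw 16.3026747294891
top [ 0.54609431 -0.318559    0.20196698]
plate 1733 ((503.82830810546875, -177.4144287109375), (109.57845306396484, 219.35276794433594), 16.36852264404297)
rail dir 17.867483 0.4978687 -0.15905711 307
obst 559 [ 0.59491384 -0.3166563   0.12001453] [ 0.70455693 -0.20317866  0.18003788]
side [ 0.54225642 -0.31425114  0.19536124]
obst 664 [ 0.59517661 -0.31838044  0.12002348] [ 0.70441011 -0.20323136  0.17769303]
1 [-0.41  0.24  0.68  2.   -0.18  0.96  0.65]
1 [-0.19  0.55  0.97  1.69 -0.49  1.16  1.2 ]
-1 [-0.73  0.36  1.13  2.01 -0.39  1.   -2.27]
-1 [-0.26  0.62  1.11  1.69 -0.59  1.21 -1.85]
```

Plate fit is 109.6 x 219.4 mm (given as 110 x 220). The tip predicted from the plate pose agrees with the triangulated tip to about 1 mm, so I'll use the plate pose and press the lever.

```bash
cat >> h.py <<'E'
A=np.radians(16.37); XF=np.array([np.sin(A),-np.cos(A),0]); YF=np.array([np.cos(A),np.sin(A),0]); O=np.array([.5038,-.1774,0])
def W(x,y,z): return O+x*XF+y*YF+np.array([0,0,z])
Zt=np.array([0,0,-1.]); R0=np.c_[np.cross(YF,Zt),YF,Zt]
def st(t=""):
    s=sense();p=s["position"];d=p-O;print(t,round(s["time_s"],2),"xf,yf,z",np.round([d@XF,d@YF,p[2]],4),"F(f)",np.round([s["wrist_force"]@XF,s["wrist_force"]@YF,s["wrist_force"][2]],1),"gap",round(s["finger_gap"],4))
E
python3 - <<'E'
from h import *
command_gripper(0,30); st("closed")
movep(W(-.066,0,.23),R0); st("above")
move_l(W(-.066,0,.18),feed=.1); st()
r=move_l(W(-.066,0,.150),feed=.05,until_force=1.2); st(f"touch {r}")
p,d=camera("side");cv2.imwrite("pics/s1.png",cv2.resize(p[130:330,230:450,::-1],None,fx=3,fy=3))
E
```

```text
closed 0.87 xf,yf,z [-0.8145  0.0175  0.2564] F(f) [ 0.4  0.3 -0.7] gap 0.0003
above 3.52 xf,yf,z [-0.0668  0.0008  0.2299] F(f) [0.2 0.5 0.7] gap -0.0003
 4.17 xf,yf,z [-0.0658  0.0003  0.1802] F(f) [-0.  -0.1  0.4] gap 0.0001
touch True 4.53 xf,yf,z [-0.066   0.0004  0.1679] F(f) [-0.5  0.2  1.5] gap -0.0001
```

View pics/s1.png

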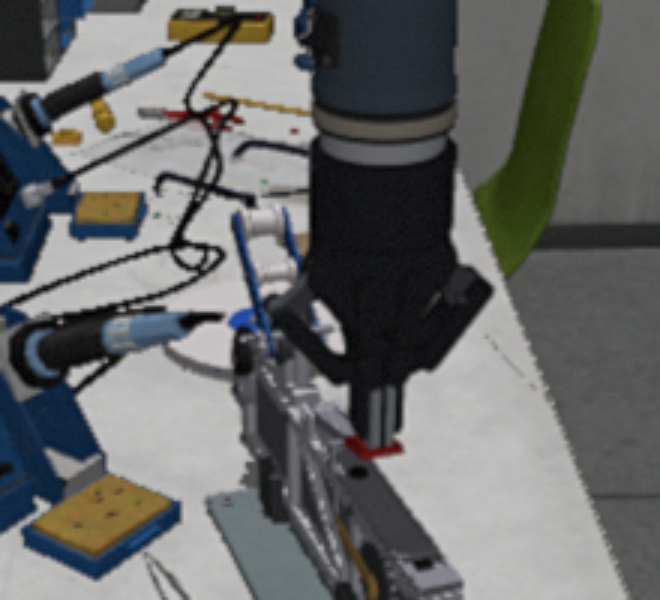

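The closed fingers sit centred on the red pad at crop (375,445). Contact came at a fingertip height of 143 mm, which agrees with the measured 140 mm. Next is the press.

```bash
python3 - <<'E'
from h import *
r=move_l(W(-.066,0,.136),feed=.05,until_force=18); st(f"press {r}")
sleep(.5); st("held")
p,d=camera("side");np.save("press.npy",p)
move_l(W(-.066,0,.20),feed=.1); sleep(.4); st("released")
q,d=camera("top");s,_=camera("side");cv2.imwrite("pics/s2.png",np.hstack([cv2.resize(i[200:320,290:420,::-1],None,fx=3,fy=3) for i in(p,s)]))
E
```

```text
press True 5.16 xf,yf,z [-0.0675  0.0011  0.1409] F(f) [-2.1 -3.8 15.8] gap 0.0002
held 5.66 xf,yf,z [-0.0675  0.001   0.1409] F(f) [-2.7 -3.1 14.6] gap 0.0001
released 6.86 xf,yf,z [-6.600e-02 -1.000e-04  1.998e-01] F(f) [ 0.7 -0.5  0.5] gap -0.0004
```

View pics/s2.png

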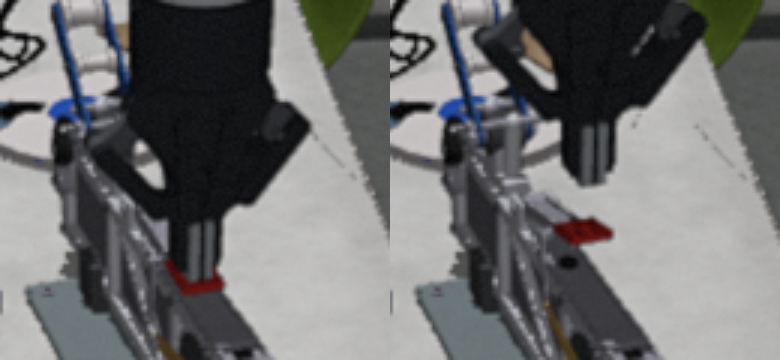

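Pressed to the stop: 27 mm of travel at about 15 N. The lever is back up in the right half, with its pad at (585,232). Next I'll go round behind the tension arm.

```bash
cat >> h.py <<'E'
def pose(phi,extra=0.,below=.012):
    """TCP pose with the finger front face on the rear of the tip roller, arm angle phi"""
    f=phi/1.309; t=.44*f; al=.87-phi
    tip=np.array([.08+.088*np.sin(al),.134+.088*np.cos(al)])
    n=np.array([np.cos(t),np.sin(t)]); z=np.array([np.sin(t),-np.cos(t)])
    c=tip+n*(.026-.003*f+extra)+z*(below-.025)
    zt=z[0]*XF+np.array([0,0,z[1]])
    return W(c[0],0,c[1]),np.c_[np.cross(YF,zt),YF,zt]
E
python3 - <<'E'
from h import *
for phi in np.linspace(0,1.4,8):
    q=inverse_kinematics(*pose(phi));print(round(phi,2),None if q is None else np.round(q,2))
move_l(W(-.066,0,.29),feed=.2)
move_l(W(.20,0,.29),feed=.2); st("behind")
P,R=pose(0,.02); move_l(P,R,feed=.1); st("down")
P,R=pose(0,-.004); r=move_l(P,R,feed=.04,until_force=1.5); st(f"touch {r}")
p,d=camera("side");t,_=camera("top")
cv2.imwrite("pics/s3.png",np.hstack([cv2.resize(p[130:290,250:390,::-1],None,fx=2.5,fy=2.5),cv2.resize(t[180:340,250:410,::-1],None,fx=2.5,fy=2.5)]))
E
```

```text
0.0 [ 0.02  0.55  0.69  1.68 -0.39  1.05  1.12]
0.2 [-0.04  0.49  0.7   1.73 -0.32  0.99  1.04]
0.4 [-0.11  0.44  0.71  1.78 -0.24  0.93  0.96]
0.6 [-0.19  0.4   0.73  1.83 -0.15  0.87  0.86]
0.8 [-0.28  0.36  0.76  1.89 -0.05  0.81  0.74]
1.0 [-0.38  0.33  0.79  1.94  0.06  0.76  0.61]
1.2 [-0.48  0.31  0.82  2.    0.17  0.71  0.46]
1.4 [-0.58  0.31  0.86  2.05  0.29  0.66  0.31]
behind 9.04 xf,yf,z [0.1989 0.0005 0.2899] F(f) [ 0.3 -0.7  0.5] gap -0.0001
down 10.06 xf,yf,z [1.938e-01 2.000e-04 2.045e-01] F(f) [-0.3 -0.6  0.2] gap -0.0
touch True 10.59 xf,yf,z [1.722e-01 2.000e-04 2.039e-01] F(f) [ 1.5 -0.   1.5] gap -0.0001
```

View pics/s3.png

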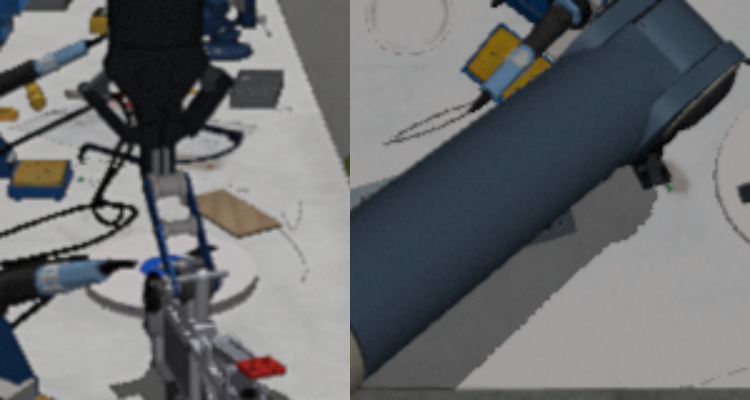

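The closed fingers touch the roller from behind at side crop (158,165), centred to within a few mm. Contact came where predicted, x = 172 mm. I'll swing the arm along its arc.

```bash
python3 - <<'E'
from h import *
for phi in (.2,.4,.6,.8,1.0,1.15,1.25):
    P,R=pose(phi); r=move_l(P,R,feed=.06,until_force=15); st(f"{phi} {r}")
    if r: break
p,d=camera("side")
cv2.imwrite("pics/s4.png",cv2.resize(p[150:310,260:420,::-1],None,fx=3.7,fy=3.7,interpolation=2))
E
```

```text
0.2 False 11.17 xf,yf,z [ 0.1596 -0.0005  0.2178] F(f) [ 3.4 -1.2  0.7] gap 0.0
0.4 False 11.64 xf,yf,z [ 0.1447 -0.0005  0.2298] F(f) [ 4.7 -1.2  2.7] gap -0.0001
0.6 False 12.12 xf,yf,z [ 1.278e-01 -1.000e-04  2.387e-01] F(f) [ 6.2 -2.1  5.9] gap 0.0
0.8 False 12.59 xf,yf,z [0.108  0.0009 0.2428] F(f) [5.2 0.3 6.3] gap -0.0003
1.0 False 13.07 xf,yf,z [0.0877 0.0012 0.2427] F(f) [3.1 1.7 5.2] gap 0.0001
1.15 False 13.46 xf,yf,z [0.0725 0.0008 0.2398] F(f) [4.6 1.2 2.7] gap -0.0001
1.25 False 13.77 xf,yf,z [0.0632 0.0003 0.237 ] F(f) [4.3 2.3 1. ] gap 0.0002
```

View pics/s4.png

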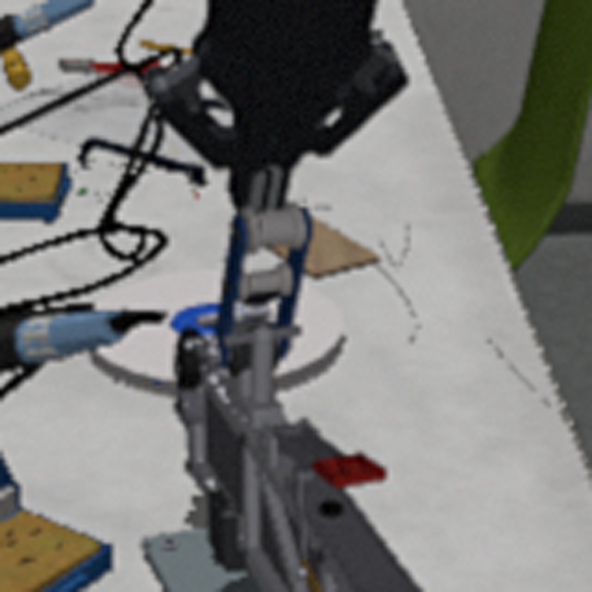

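The arm leans forward with the fingers behind its tip roller at (275,225), and the lever pad is up at (350,470). I'll push on to the front stop.

```bash
python3 - <<'E'
from h import *
for phi in np.arange(1.28,1.5,.03):
    P,R=pose(phi); r=move_l(P,R,feed=.03,until_force=10); st(f"{phi:.2f} {r}")
    F=np.linalg.norm(sense()["wrist_force"])
    if r or F>15: break
sleep(.5); st("hold")
p,d=camera("side");X=cloud("side",d)
hsv=cv2.cvtColor(p,cv2.COLOR_RGB2HSV)
w=np.zeros(p.shape[:2],bool);w[195:225,320:350]=1
m=w&(X[...,1]<0)&(X[...,2]>.19)&(hsv[...,1]<40)&(hsv[...,2]>110)
D=X[m]-O; print("roller pts",m.sum(),"xf,yf,z",np.median(D@XF),np.median(D@YF),np.median(X[m][:,2]))
cv2.imwrite("pics/s5.png",cv2.resize(p[150:310,260:420,::-1],None,fx=3.7,fy=3.7,interpolation=2))
E
```

```text
1.28 False 14.07 xf,yf,z [6.090e-02 1.000e-04 2.364e-01] F(f) [3.3 1.8 2. ] gap -0.0001
1.31 False 14.32 xf,yf,z [5.92e-02 1.00e-04 2.36e-01] F(f) [7.3 1.4 3.4] gap 0.0002
1.34 False 14.57 xf,yf,z [0.0585 0.     0.236 ] F(f) [11.9  2.3  2.5] gap 0.0
1.37 False 14.82 xf,yf,z [ 0.0579 -0.      0.236 ] F(f) [17.5  2.2  1.4] gap -0.0001
hold 15.32 xf,yf,z [ 0.0579 -0.      0.236 ] F(f) [17.7  2.2  2.5] gap -0.0003
roller pts 63 xf,yf,z 0.03640904244835476 0.0008418057323740783 0.21788127809585167
```

View pics/s5.png

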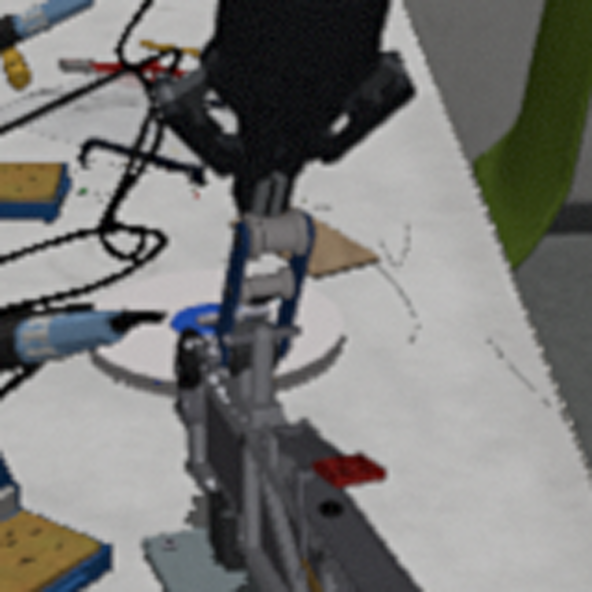

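The fingers hold the arm at (275,235), and the lever is up. The force climbed to 17.7 N with hardly any more movement, against about 5.5 N from the spring alone, so the arm is on its stop. The roller's front face is at x = 36 mm, which fits an arm angle of 1.309 rad.

```bash
python3 -c "
from rig import *
print(finish_job())"
```

```text
the job is handed in; nothing more can be done
None
```

I pressed the feed lever to its stop and it sprang back up; the fingers are now holding the tension arm against its front stop with about 18 N. I handed the job in but got no verdict back.

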